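# Draw the bench doser to its dose mark and hold it

### The arm

A 6-joint arm with a two-finger parallel gripper is mounted at the origin on the work surface. World frame = base frame: x ahead of the robot, y to its left, z up, the work surface at z = 0. Lengths are in m, angles in degrees, forces in N, time in s.
With the tool pointing down it reaches from about 0.35 to 0.875 m from the base axis. Payload 4.2 kg.
Tool frame: the origin (TCP) lies between the finger pads; the fingertips stand 14 mm ahead of it and the grasp point (between the pads) lies 5 mm behind it; x points along the fingers, y is the direction in which the jaws open and shut, and the axes are right-handed (so a half turn about x gives the same grasp; the last joint's range is limited). The gripper opens to 87 mm and grips with 3 to 60 N. Pads are 19 mm wide; open, the fingers measure 117 mm over their backs; the gripper's body (75 mm by 190 mm) begins 51 mm behind the grasp point.
Start: joints at [79.217, 22.042, 0.453, 0, -68.411, -14.817], TCP at [0.27, 0.564, 0.237] pointing down, gripper open.
Joint ranges: [-179.83, 179.83], [-69.29, 118.12], [-61.27, 80.66], [-181.25, 117.63], [-171.15, -9.14], [-177.46, 177.46]. Speed limits (degrees/s): [159.86, 159.86, 180, 180, 180, 180].

### API

Orientations are given as a 3x3 rotation matrix whose columns are the frame's x, y, z axes.
In Python, from station import r, imaging, job gives the robot as it stands. The module is installed in compiled form; this text tells all that it offers.
- The arm moves only by the tool apply_moves, never from a script. Its arguments are lists of equal length, an entry for each row: "xyz": the shift along the tool's x, y, z in m, a list of three; "twist": the turn about the tool's x in degrees; "claw": the opening, from 0 (shut) to 1 (fully open). A call has 1 to 12 rows; each row shifts and turns the pose as measured when the row begins, along the tool's axes as they then stand; what a row does not reach is not made up. A row lasts 1/10 s, in which the tool goes at most 50 mm and 8.59 degrees, less where a joint would pass 70% of its speed; a pose out of reach is approached as far as the arm can. A call is refused whole if a number of a shift passes 0.05 or a number of a turn 8.59, either way. A call with a gripper value outside its range is refused whole. The fingers move at their own pace and stop on an object; the grip force is fixed at half the most. Time passes only in rows, so rows that do not move let the fingers close. It gives the time, the measured TCP pose, the force and the opening at its end, in the units of the state.
- r.sense(): the state, without advancing time (a new reading comes with each control period).
- imaging.capture(name): name is "scene" or "side" or "wrist"; returns a dict with "pixels" (420x560x3 uint8, red, green, blue), "mtx" (3x3 intrinsics, pixels), "view" (4x4, takes a point from world to camera coordinates). Camera axes: x right, y down, z forward; pixel columns grow to the right and rows downward; lengths in m; the calibration is good to about 2 mm. A picture is of the moment at which its call begins. There is no depth.
- job.finish_job(): hands the job in, once; it reports no verdict.
Trained networks look in a picture, given as the dict that the camera call returned (one of the last four; its "shot" number tells which), for a name from the list of things; names that differ only in an ending like _2 or _b are one class to them, and where a whole thing is asked for, a point or a joint stands for the part that bears it (a point fixed in the world has none). Each returns a list of dicts, best first, with "p" (0 to 1); they miss things now and then, are a little off and sometimes report something else, mostly with a low value. They report only what shows in the picture. A call takes as long as a camera call.
- imaging.regions_of(query, picture): "mask" (420x560 bool, what is visible of it) and "centre" ([column, row] in pixels, amid what is visible of it).
The state is a dict: "time_s": time; "joints": joint angles; "joint_velocities": joint speeds; "effort": joint torques, N m; "tcp_pos": TCP position; "ee_rot": TCP orientation; "wrist_force": force on the tool from outside, world axes, zero at the start; "moment": the same for the moment, N m; "gripper_width": opening from 0.0 (shut) to 1.0 (fully open).
Only numpy, scipy, OpenCV 4.12 (cv2) and the standard library are available. Lean on these libraries where they do the work, as an engineer would, in place of code of your own. Each camera call takes 0.05 s, during which the arm holds its last target.

### The job

Get the spring-return piston doser drawn for one dose: first swing the valve lever round to its inlet notch, so that it sits in the notch pointing along the suction tube to the lidded jar, then pull the stirrup handle straight out until the whole broad band on the rod has just come out of the gland nut, and keep it there against the spring. Finish while still gripping the handle and holding the rod at the mark, with the lever still in its inlet notch. Leave the other things on the bench where they are.

Things in the scene. Friction and masses are not known exactly. Their poses are not given: they have to be found in the camera images.
- doser: Stainless piston doser on a base plate (110 x 255 mm, 14 mm high) fixed to the bench; place and yaw vary. Origin: on the bench under its middle, z up. Barrel along the machine's y, axis 85 mm high, with 60 mm square flanges. Piston rod comes out at the -y end and is drawn along -y. Valve block (56 x 56 mm, 115 mm high) with round detent plate (92 mm across, 120 mm high) and lever at the +y end
- valve_spindle (a point): the vertical axis of the valve lever, at the top of the detent plate, 120 mm above the bench, at (0, 105) mm in the machine's x, y; its axes are the machine's. Each notch is a pair of ribs on the plate 10 mm apart into which a sprung ball under the lever drops: a few newtons sideways at the knob to leave or enter a notch, under 1 N in between; near the middle of a notch it centres itself
- lever_knob (a point): centre of the black upright round knob, which turns freely on its pin, (22 mm across, from 142 to 185 mm above the bench) at the lever's free end, 78 mm from the spindle axis; this point is 164 mm above the bench. The flat lever arm (14 mm wide, 134 to 142 mm above the bench) runs from the spindle to under the knob
- valve_lever (a joint): lever angle, rad, growing clockwise from above. 0: outlet notch, lever along the machine's +y over the nozzle (two small punch marks). 0.785: shut notch (bar mark). 1.571: inlet notch, along +x over the suction tube (one large round mark). Stops at -0.06 and 1.63. Stays where left; starts between outlet and shut. Unless it is at the inlet the piston is locked and the rod will not come out
- handle_bar (a point): middle of the black crossbar (18 mm thick, 76 mm long along the machine's x) of the level stirrup (D-shaped) handle at the rod's end; its axis is 85 mm above the bench and, rod home, 87 mm out from the gland nut's face. Between it and the steel yoke bar at the rod end is a clear gap of 36 mm along the rod and 74 mm across, open from above and below; side arms 84 mm apart. Moves with the rod
- rod (a joint): how far the rod is drawn out along the machine's -y, m: 0 home, 0.075 end stop. A spring in the barrel pulls it home: about 5 N at home and 1.1 N more for each 10 mm, plus 1 N of friction, about 10 N at the mark; let go, it runs home. At 0.045 the whole broad band is just out, its inner edge flush with the gland nut's face; 0.047 shows it clearly
- mark_band (a point): middle of the broad dark band (6 mm wide) on the 12 mm rod, the length mark; the thin rings (1 mm) are mere graduations. At home it is hidden in the barrel, 42 mm behind the gland nut's face; at the mark it stands just outside that face. It moves with the rod
- gland_face (a point): centre of the outer face of the round dark gland nut (32 mm across), from which the rod comes out, on the rod axis, 85 mm above the bench, at (0, -77) mm in the machine's x, y
- cup: bystander: clear plastic cup, 62 mm across, 62 mm high, under the nozzle; origin at its underside
- syringe: bystander: large clear syringe without needle, 165 mm long, 28 mm thick, lying on the robot's side of the doser; origin on the bench under its barrel, long axis x
- scraper: bystander: flat white toothed scraper, 78 x 100 x 4 mm, lying on the far side of the doser near the handle; origin under its middle
- bowl: bystander: steel bowl, 150 mm across, 55 mm high; origin at its underside
- jug: bystander: clear plastic jug with a handle, 104 mm across, 150 mm high; origin at its underside
- squeeze_bottle: bystander: white squeeze bottle with a bent spout, 66 mm across, 200 mm high; origin at its underside
- tub: bystander: clear open plastic tub, 125 x 95 x 48 mm; origin at its underside
- spatula: bystander: black-handled spatula, 210 mm long, lying flat; origin at its underside
- jar_lid (a point): middle of the lid top of the squat white jar (76 mm across, 70 mm high) fixed beside the valve block, at (115, 105) mm in the machine's x, y: a 12 mm suction tube, axis 85 mm high, runs from the block's +x side into this lid. A small down-turned nozzle at the block's +y end ends over a cup

How it is judged:
By the outcome, as a careful person would: the job done as asked, in the order asked, and still so for the second after the job is handed in, while the arm keeps its last pose, push and grip.
It also fails if it takes over 50 s, if anything falls off the work surface, if the arm or the gripper's body presses on something with over 40 N, if the wrist force passes 120 N, or if a joint passes its speed limit or range.

## Working session

There is one attempt and no reset: what is moved stays moved. The work goes in short steps, Python scripts to look and compute and a tool call to move; the robot and the scene stay as the last step left them, time stands still between calls to the robot, and variables do not carry over. Pictures are saved under pics/ and viewed, and the job is handed in when it is done.

Besides the shell and the picture viewer there is one more tool, called after "Emit:" by a JSON object that holds its "fn" and its "kwargs". apply_moves: Moves the arm, as the interface text tells. Its arguments: {"type":"object","properties":{"xyz":{"type":"array","items":{"type":"array","items":{"type":"number"}}},"twist":{"type":"array","items":{"type":"number"}},"claw":{"type":"array","items":{"type":"number"}}},"required":["xyz","twist","claw"]}

```bash
mkdir -p pics; cat > h.py <<'E'
import numpy as np, cv2
from station import r, imaging, job
def cap(n,f):
    p=imaging.capture(n); cv2.imwrite('pics/'+f,cv2.cvtColor(p['pixels'],cv2.COLOR_RGB2BGR)); return p
def ray(p,uv):
    K=p['mtx'];V=p['view'];d=np.linalg.inv(K)@np.array([uv[0],uv[1],1.]);R=V[:3,:3];t=V[:3,3]
    return -R.T@t, R.T@d
def atz(p,uv,z):
    c,d=ray(p,uv); return c+d*(z-c[2])/d[2]
def proj(p,X):
    X=np.atleast_2d(X);c=X@p['view'][:3,:3].T+p['view'][:3,3];q=c@p['mtx'].T;return q[:,:2]/q[:,2:]
E
python3 - <<'E'
from h import *
np.set_printoptions(precision=4,suppress=True)
s=r.sense();print(s)
for n in ['scene','side']:
    p=cap(n,n+'0.png'); print(n,'cam',ray(p,(280,210)))
    for q,z in [('lever_knob',.164),('handle_bar',.085),('jar_lid',.07),('valve_spindle',.12),('gland_face',.085)]:
        for d in imaging.regions_of(q,p)[:2]:
            print(q,round(d['p'],2),np.round(d['centre'],1),d['mask'].sum(),atz(p,d['centre'],z))
E
```

```text
{'time_s': 0.0, 'joints': array([ 79.2186,  22.0898,   0.3794,  -0.0285, -68.4119, -14.816 ]), 'joint_velocities': array([-0.0619, -0.0059,  0.0508, -0.0516,  0.0548, -0.091 ]), 'effort': array([  0.    , -39.066 ,  18.7404,   4.2199,   0.011 ,  -0.0002]), 'tcp_pos': array([0.2698, 0.5631, 0.2355]), 'ee_rot': array([[-0.0009, -0.4322, -0.9018],
       [-0.002 , -0.9018,  0.4322],
       [-1.    ,  0.0022, -0.0001]]), 'wrist_force': array([-0.4773, -0.0873, -0.3736]), 'moment': array([ 0.0035, -0.0154, -0.0568]), 'gripper_width': 1.0029731717070827}
scene cam (array([1.3151, 0.5106, 1.1104]), array([-0.6048, -0.383 , -0.6983]))
handle_bar 0.72 [254.7 237.7] 318 [ 0.5795 -0.0563  0.085 ]
jar_lid 0.63 [299.9 253.4] 3973 [0.5522 0.0982 0.07  ]
jar_lid 0.37 [265.6 285.7] 633 [0.7132 0.0708 0.07  ]
valve_spindle 0.76 [303.6 253.7] 4029 [0.5842 0.1283 0.12  ]
gland_face 0.94 [298.5 254.7] 4137 [0.57   0.1029 0.085 ]
side cam (array([ 0.0142, -0.9419,  0.9249]), array([ 0.3649,  0.7039, -0.6094]))
jar_lid 0.71 [250.7 161.8] 269 [0.5569 0.3128 0.07  ]
jar_lid 0.64 [283.3 208.1] 4411 [0.5385 0.0494 0.07  ]
valve_spindle 0.95 [278.5 210. ] 4573 [ 0.4927 -0.0103  0.12  ]
gland_face 0.81 [283.4 210.6] 4740 [0.5243 0.0219 0.085 ]
gland_face 0.48 [319.3 223.2] 342 [ 0.585  -0.0695  0.085 ]
```

View pics/scene0.png

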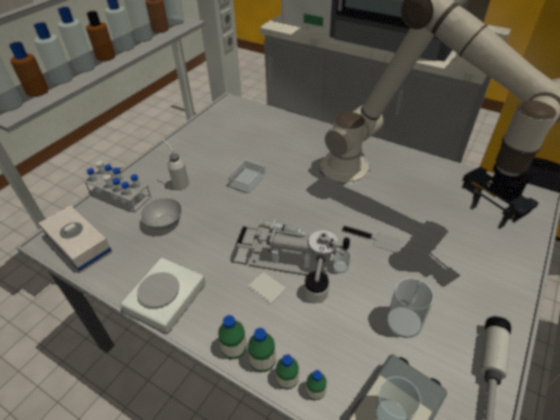

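View pics/side0.png

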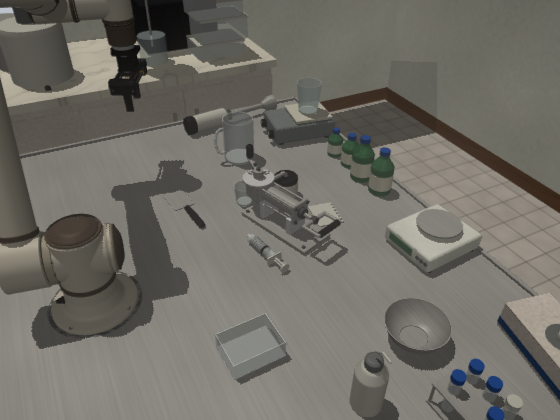

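```bash
python3 - <<'E'
import cv2
a=cv2.imread('pics/scene0.png')[180:330,200:400];cv2.imwrite('pics/scene0z.png',cv2.resize(a,None,fx=4,fy=4,interpolation=cv2.INTER_CUBIC))
a=cv2.imread('pics/side0.png')[135:285,190:390];cv2.imwrite('pics/side0z.png',cv2.resize(a,None,fx=4,fy=4,interpolation=cv2.INTER_CUBIC))
E
```

```text
(no output)
```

View pics/scene0z.png

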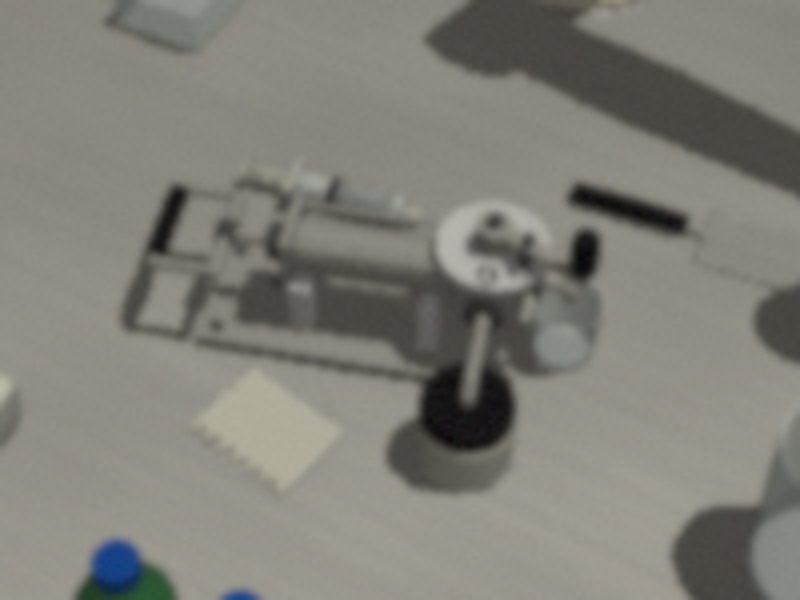

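View pics/side0z.png

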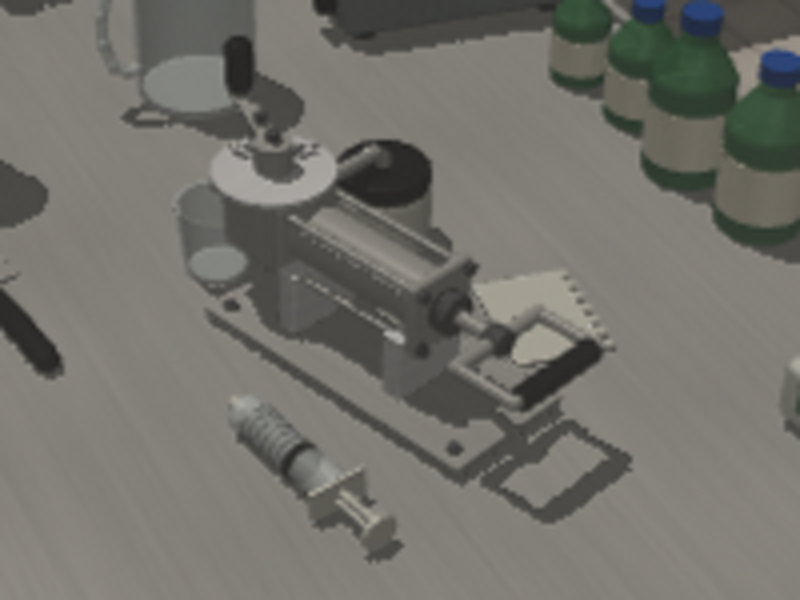

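```bash
cat > fit.py <<'E'
from h import *
from scipy.optimize import least_squares
def M(q,X):
    c,s=np.cos(q[2]),np.sin(q[2]);X=np.atleast_2d(X)
    return np.c_[q[0]+c*X[:,0]-s*X[:,1],q[1]+s*X[:,0]+c*X[:,1],X[:,2]]
def pts(a,rod=0.): return np.array([[0,.105,.12],[0,-.077-.087-rod,.085],[.115,.105,.07],[.078*np.sin(a),.105+.078*np.cos(a),.164]])
E
python3 - <<'E'
from fit import *
np.set_printoptions(precision=4,suppress=True)
obs={'scene':np.array([[323,241.7],[241.7,235],[316.7,281.7],[346.2,243.7]]),'side':np.array([[258.5,178],[329.5,228.7],[286.2,178],[249.5,151.5]])}
P={n:imaging.capture(n) for n in obs}
def f(v): return np.concatenate([(proj(P[n],M(v[:3],pts(v[3])))-obs[n]).ravel() for n in obs])
s=least_squares(f,[.55,.05,0,.3]);print(s.x,np.rad2deg(s.x[2:]));print(f(s.x).reshape(-1,2));print(M(s.x,pts(s.x[3])))
print(M(s.x,pts(1.571)))
q=s.x
np.save('q.npy',q)
# overlay
for n,(x0,y0) in {'scene':(200,180),'side':(190,135)}.items():
    a=cv2.cvtColor(P[n]['pixels'],cv2.COLOR_RGB2BGR)[y0:y0+150,x0:x0+200];a=cv2.resize(a,None,fx=4,fy=4)
    def dr(X,c,cl=True):
        uv=(proj(P[n],M(q,X))-[x0,y0]+.5)*4
        cv2.polylines(a,[np.int32(uv)],cl,c,1)
    t=np.linspace(0,2*np.pi,40)
    dr(np.c_[.046*np.cos(t),.105+.046*np.sin(t),0*t+.12],(0,0,255))
    dr(np.c_[.115+.038*np.cos(t),.105+.038*np.sin(t),0*t+.07],(0,0,255))
    dr(np.c_[[-.055,.055,.055,-.055],[-.1275,-.1275,.1275,.1275],[.014]*4],(0,255,0))
    dr(np.c_[[-.038,.038],[-.164,-.164],[.085]*2],(255,0,0))
    k=pts(q[3])[3];dr([k-[0,0,.022],k+[0,0,.021]],(255,0,0))
    cv2.imwrite(f'pics/ov_{n}.png',a)
for n in ['cup','syringe','scraper','spatula']:
    for c in P:
        for d in imaging.regions_of(n,P[c])[:1]: print(n,c,round(d['p'],2),d['centre'],atz(P[c],d['centre'],.03 if n=='cup' else .01))
E
```

```text
[0.5441 0.0557 0.3171 0.4139] [18.1682 23.7151]
[[-0.4761 -0.1792]
 [-0.7302  0.7948]
 [-0.963  -1.1961]
 [-0.7267 -0.4737]
 [-0.1716 -1.1504]
 [-0.9176 -0.0087]
 [-0.3141 -2.1431]
 [-0.2557 -0.9026]]
[[ 0.5114  0.1555  0.12  ]
 [ 0.5952 -0.1001  0.085 ]
 [ 0.6206  0.1913  0.07  ]
 [ 0.5189  0.2331  0.164 ]]
[[ 0.5114  0.1555  0.12  ]
 [ 0.5952 -0.1001  0.085 ]
 [ 0.6206  0.1913  0.07  ]
 [ 0.5855  0.1798  0.164 ]]
cup scene 0.62 [338.9, 261.1] [0.4873 0.2081 0.03  ]
cup side 0.86 [243.3, 196.0] [0.4818 0.2035 0.03  ]
syringe scene 0.77 [282.7, 225.9] [ 0.4273 -0.042   0.01  ]
syringe side 0.81 [269.7, 253.2] [ 0.4505 -0.0429  0.01  ]
scraper scene 0.73 [263.8, 287.2] [0.6862 0.0436 0.01  ]
scraper side 0.94 [324.5, 208.7] [0.6854 0.0614 0.01  ]
spatula scene 0.76 [381.6, 238.5] [0.3065 0.2871 0.01  ]
spatula side 0.86 [181.6, 203.0] [0.3096 0.2786 0.01  ]
```

View pics/ov_scene.png

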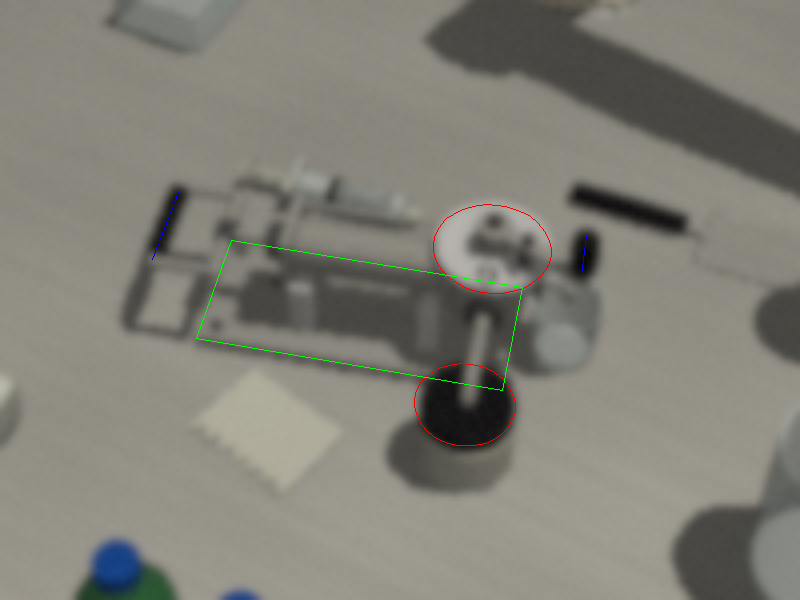

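View pics/ov_side.png

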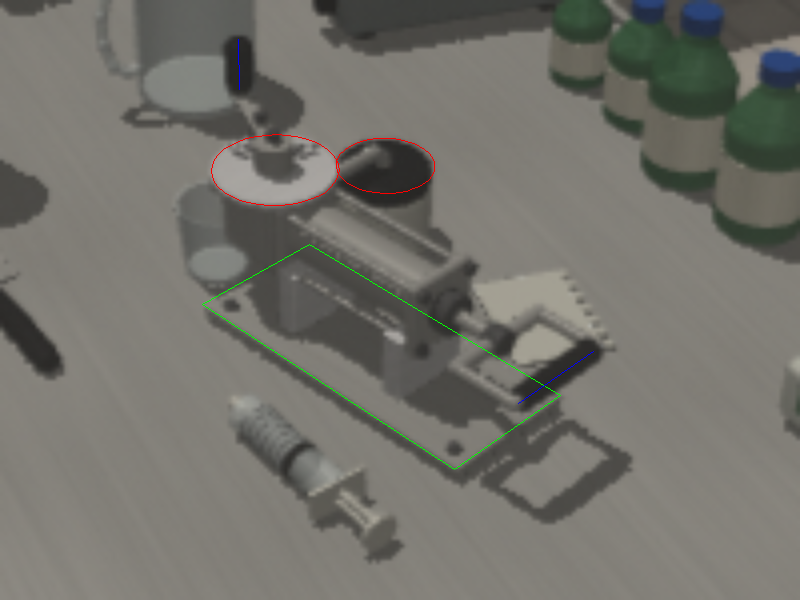

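Overlay shows the model within ~1–2 px in both views (plate at 323,242 / 258,178; knob 346,244 / 249,151; bar 242,235 / 329,229). The doser is at (0.544, 0.056) with yaw 18.2°, and the lever is at about 24°. I'll first line the jaws up with the machine's y.

Emit:
{"fn": "apply_moves", "kwargs": {"xyz": [[0, 0, 0], [0, 0, 0], [0, 0, 0], [0, 0, 0], [0, 0, 0], [0, 0, 0]], "twist": [-7.3, -7.3, -7.3, -7.3, -7.3, -7.3], "claw": [0.7, 0.7, 0.7, 0.7, 0.7, 0.7]}}

```text
time_s: 1.7
tcp_pos: [0.2701, 0.5636, 0.2365]
ee_rot: [[0.0, 0.341, -0.94], [-0.0, -0.94, -0.341], [-1.0, 0.0, 0.0]]
wrist_force: [0.1, 0.2, -0.0]
gripper_width: 0.707
```

```bash
cat > go.py <<'E'
from fit import *
np.set_printoptions(precision=4,suppress=True)
q=np.load('q.npy')
def st(target=None):
    s=r.sense();R=s['ee_rot'];p=s['tcp_pos']
    az=np.rad2deg(np.arctan2(R[1,1],R[0,1]));want=np.rad2deg(q[2])-90
    print('t',s['time_s'],'tcp',p,'az',az,'twist needed',-(want-az),'F',s['wrist_force'],'w',s['gripper_width']*87,'tilt',R[:2,0],'j',s['joints'])
    if target is not None: print('shift tool',R.T@(np.array(target)-p))
E
python3 -c "
from go import *
k=M(q,pts(q[3]))[3]; st([k[0],k[1],.235])"
```

```text
t 1.7 tcp [0.2701 0.5636 0.2365] az -70.06639758379394 twist needed 1.7654410559924827 F [ 0.1446  0.1788 -0.0192] w 61.53109430339943 tilt [ 0.     -0.0001] j [ 79.2137  22.0427   0.4489   0.0028 -68.4127  30.7188]
shift tool [ 0.0016  0.3955 -0.1213]
```

Emit:
{"fn": "apply_moves", "kwargs": {"xyz": [[0, 0.044, -0.0135], [0, 0.044, -0.0135], [0, 0.044, -0.0135], [0, 0.044, -0.0135], [0, 0.044, -0.0135], [0, 0.044, -0.0135], [0, 0.044, -0.0135], [0, 0.044, -0.0135]], "twist": [0, 0, 0, 0, 0, 0, 0, 1.8], "claw": [0.6, 0.6, 0.6, 0.6, 0.6, 0.6, 0.6, 0.6]}}

```text
time_s: 2.5
tcp_pos: [0.4978, 0.2658, 0.2367]
ee_rot: [[0.003, 0.325, -0.946], [0.003, -0.946, -0.325], [-1.0, -0.002, -0.003]]
wrist_force: [0.6, 1.3, 0.3]
gripper_width: 0.597
```

```bash
python3 -c "
from go import *
k=M(q,pts(q[3]))[3]; st([k[0],k[1],.235])
p=cap('wrist','w1.png')
print(proj(p,M(q,pts(q[3]))))
p=cap('side','s1.png')
"
```

```text
t 2.5 tcp [0.4978 0.2658 0.2367] az -71.0494675378656 twist needed 0.7823711019208304 F [0.6224 1.3342 0.3371] w 51.91071059546547 tilt [0.0026 0.0026] j [ 44.5538  16.0374  -8.3823  -0.002  -65.3661  64.3974]
shift tool [ 0.0016  0.0378 -0.0093]
[[424.6071 238.8892]
 [717.0594 230.1639]
 [416.4222  88.9536]
 [344.2998 212.4077]]
```

View pics/w1.png

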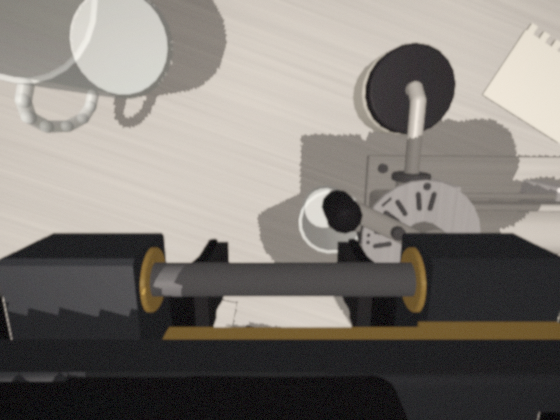

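Emit:
{"fn": "apply_moves", "kwargs": {"xyz": [[0, 0.038, -0.009], [0, 0, 0], [0, 0, 0]], "twist": [0.8, 0, 0], "claw": [0.6, 0.6, 0.6]}}

```text
time_s: 2.9
tcp_pos: [0.5211, 0.2286, 0.2364]
ee_rot: [[0.003, 0.303, -0.953], [0.002, -0.953, -0.303], [-1.0, -0.001, -0.003]]
wrist_force: [-0.3, -0.1, 0.1]
gripper_width: 0.6
```

```bash
python3 -c "
from go import *
k=M(q,pts(q[3]))[3]; st([k[0],k[1],.168])
"
```

```text
t 2.9 tcp [0.5211 0.2286 0.2364] az -72.38032078681971 twist needed -0.5484821470332832 F [-0.2908 -0.0707  0.105 ] w 52.21483171766875 tilt [0.0027 0.0021] j [ 39.9993  16.5116  -7.75     0.0089 -65.5408  67.6166]
shift tool [ 0.0685 -0.0049  0.0009]
```

Emit:
{"fn": "apply_moves", "kwargs": {"xyz": [[0.025, -0.0045, 0.001], [0.025, 0, 0], [0.018, 0, 0], [0, 0, 0], [0, 0, 0]], "twist": [-0.5, 0, 0, 0, 0], "claw": [0.6, 0.6, 0.6, 0.6, 0.6]}}

```text
time_s: 3.4
tcp_pos: [0.5178, 0.238, 0.1685]
ee_rot: [[0.007, 0.318, -0.948], [0.005, -0.948, -0.318], [-1.0, -0.003, -0.008]]
wrist_force: [0.5, 1.2, 0.9]
gripper_width: 0.595
```

```bash
python3 -c "
from go import *
k=M(q,pts(q[3]))[3]; st([k[0],k[1],.168])
p=cap('side','s2.png');a=cv2.imread('pics/s2.png')[80:230,170:370];cv2.imwrite('pics/s2z.png',cv2.resize(a,None,fx=4,fy=4))
"
```

```text
t 3.4 tcp [0.5178 0.238  0.1685] az -71.47995280838721 twist needed 0.3518858313992155 F [0.4854 1.1633 0.8961] w 51.79232437062787 tilt [0.0066 0.005 ] j [ 40.9832  19.8306 -13.3932   0.038  -56.3019  67.5153]
shift tool [0.0005 0.0049 0.0005]
```

View pics/s2z.png

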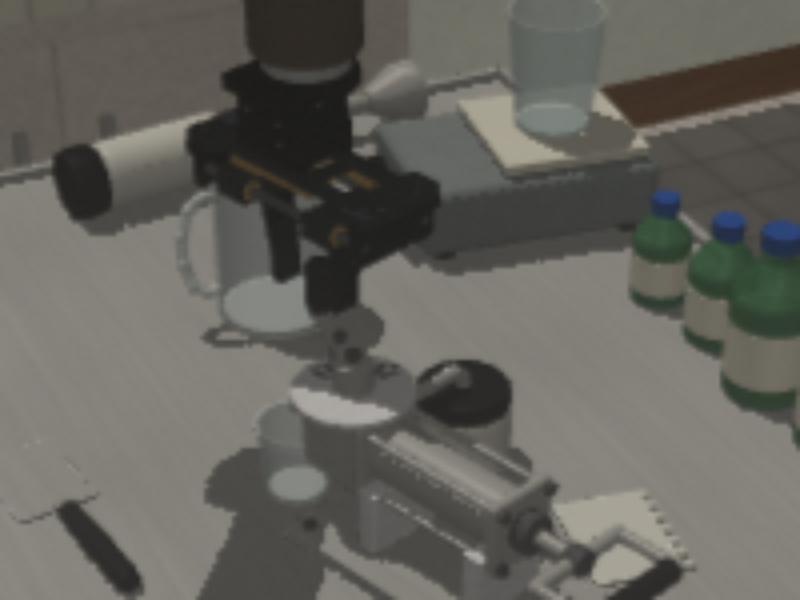

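Emit:
{"fn": "apply_moves", "kwargs": {"xyz": [[0, 0.004, 0], [0, 0, 0], [0, 0, 0]], "twist": [0, 0, 0], "claw": [0.6, 0.6, 0.6]}}

```text
time_s: 3.75
tcp_pos: [0.52, 0.2353, 0.1714]
ee_rot: [[0.011, 0.319, -0.948], [0.008, -0.948, -0.319], [-1.0, -0.004, -0.013]]
wrist_force: [-0.1, 0.4, -0.5]
gripper_width: 0.596
```

```bash
python3 -c "
from go import *
k=M(q,pts(q[3]))[3]; st([k[0],k[1],.168])
"
```

```text
t 3.75 tcp [0.52   0.2353 0.1714] az -71.41103997906782 twist needed 0.42079866071860295 F [-0.1174  0.4279 -0.4982] w 51.86954525334579 tilt [0.0107 0.0083] j [ 40.6304  19.6132 -13.263    0.0459 -56.3526  67.9318]
shift tool [0.0034 0.0018 0.0018]
```

Emit:
{"fn": "apply_moves", "kwargs": {"xyz": [[0.003, 0.001, 0], [0, 0, 0], [0, 0, 0], [0, 0, 0], [0, 0, 0]], "twist": [0, 0, 0, 0, 0], "claw": [0.15, 0.15, 0.15, 0.15, 0.15]}}

```text
time_s: 4.25
tcp_pos: [0.521, 0.2345, 0.1693]
ee_rot: [[0.013, 0.318, -0.948], [0.01, -0.948, -0.318], [-1.0, -0.006, -0.015]]
wrist_force: [-0.0, -0.1, -0.3]
gripper_width: 0.24
```

```bash
python3 -c "
from go import *
k=M(q,pts(q[3]))[3]; st([k[0],k[1],.168])
"
```

```text
t 4.25 tcp [0.521  0.2345 0.1693] az -71.45255886834646 twist needed 0.37927977143996827 F [-0.014  -0.1142 -0.3268] w 20.852788809974108 tilt [0.0127 0.0102] j [ 40.4893  19.716  -13.451    0.0354 -55.9024  68.0361]
shift tool [0.0012 0.0006 0.0024]
```

Emit:
{"fn": "apply_moves", "kwargs": {"xyz": [[0, 0.0046, -0.0083], [0, 0.0055, -0.0078], [0, 0.0064, -0.007], [0, 0.0073, -0.0062], [0, 0, 0]], "twist": [0.3, 0, 0, 0, 0], "claw": [0.15, 0.15, 0.15, 0.15, 0.15]}}

```text
time_s: 4.75
tcp_pos: [0.5549, 0.2222, 0.1694]
ee_rot: [[0.005, 0.313, -0.95], [0.012, -0.95, -0.313], [-1.0, -0.009, -0.009]]
wrist_force: [1.8, -1.5, 0.9]
gripper_width: 0.238
```

```bash
cat >> go.py <<'E'
def lev():
    s=r.sense();d=s['tcp_pos']-M(q,pts(0))[0];c,sn=np.cos(q[2]),np.sin(q[2])
    mx=c*d[0]+sn*d[1];my=-sn*d[0]+c*d[1]
    print('machine rel mm',mx*1e3,my*1e3,'r',np.hypot(mx,my)*1e3,'ang',np.rad2deg(np.arctan2(mx,my)))
E
python3 -c "
from go import *
st([.5855,.1798,.168]);lev()
"
```

```text
t 4.75 tcp [0.5549 0.2222 0.1694] az -71.73032279435502 twist needed 0.10151584543140757 F [ 1.8162 -1.5001  0.9055] w 20.725836950632335 tilt [0.0054 0.0117] j [ 37.1545  22.278   -9.2486  -0.4087 -57.8243  71.3285]
shift tool [ 0.001   0.0499 -0.0158]
machine rel mm 62.128749361674494 49.80770404578241 r 79.62907056821659 ang 51.281362305227795
```

Emit:
{"fn": "apply_moves", "kwargs": {"xyz": [[0, 0.0076, -0.0054], [0, 0.0086, -0.0046], [0, 0.009, -0.0036], [0, 0.0094, -0.0024], [0, 0, 0]], "twist": [0, 0, 0, 0, 0], "claw": [0.15, 0.15, 0.15, 0.15, 0.15]}}

```text
time_s: 5.25
tcp_pos: [0.5822, 0.1912, 0.1693]
ee_rot: [[0.002, 0.312, -0.95], [0.011, -0.95, -0.312], [-1.0, -0.01, -0.005]]
wrist_force: [0.4, -3.1, 0.9]
gripper_width: 0.239
```

```bash
python3 -c "
from go import *
st([.5855,.1798,.168]);lev()
"
```

```text
t 5.25 tcp [0.5822 0.1912 0.1693] az -71.79004109847911 twist needed 0.04179754130731794 F [ 0.4432 -3.1459  0.9037] w 20.82519969228617 tilt [0.0022 0.0108] j [ 33.0727  23.7525  -6.8328  -0.526  -58.9731  75.4051]
shift tool [0.0012 0.0119 0.0004]
machine rel mm 78.4072259538027 11.824933452611777 r 79.29389719851945 ang 81.42360872979843
```

Emit:
{"fn": "apply_moves", "kwargs": {"xyz": [[0, 0.006, -0.0008], [0, 0.005, -0.0003], [0, 0.001, 0], [0, 0, 0], [0, 0, 0]], "twist": [0, 0, 0, 0, 0], "claw": [0.15, 0.15, 0.15, 0.15, 0.15]}}

```text
time_s: 5.75
tcp_pos: [0.5867, 0.1799, 0.1692]
ee_rot: [[0.001, 0.312, -0.95], [0.013, -0.95, -0.312], [-1.0, -0.012, -0.005]]
wrist_force: [-1.5, 1.2, 2.8]
gripper_width: 0.242
```

```bash
python3 -c "
from go import *
st([.5855,.1798,.168]);lev()
"
```

```text
t 5.75 tcp [0.5867 0.1799 0.1692] az -71.84122991872509 twist needed -0.009391278938664982 F [-1.4506  1.217   2.7703] w 21.030672877408893 tilt [0.0013 0.0133] j [ 31.8356  23.8514  -6.622   -0.7117 -59.0634  76.6847]
shift tool [ 0.0012 -0.0003  0.0012]
machine rel mm 79.20513376448092 -0.3318714816493463 r 79.20582903631303 ang 90.24006933717456
```

Emit:
{"fn": "apply_moves", "kwargs": {"xyz": [[0, 0, 0], [0, 0, 0], [0, 0, 0], [-0.03, 0, 0], [-0.04, 0, 0], [0, 0, 0]], "twist": [0, 0, 0, 0, 0, 0], "claw": [0.55, 0.55, 0.55, 0.55, 0.55, 0.55]}}

```text
time_s: 6.35
tcp_pos: [0.5881, 0.178, 0.2393]
ee_rot: [[0.002, 0.312, -0.95], [0.01, -0.95, -0.312], [-1.0, -0.009, -0.005]]
wrist_force: [-0.1, -0.1, 1.6]
gripper_width: 0.541
```

```bash
python3 -c "
from go import *
st();lev()
for n,x,y in [('wrist',0,0),('side',170,80),('scene',200,180)]:
    p=cap(n,n+'3.png')
    print(n,proj(p,M(q,pts(1.571))))
    if n!='wrist':
        a=cv2.imread('pics/'+n+'3.png')[y:y+150,x:x+200];cv2.imwrite('pics/'+n+'3.png',cv2.resize(a,None,fx=4,fy=4))
"
```

```text
t 6.35 tcp [0.5881 0.178  0.2393] az -71.82549764148531 twist needed 0.006340998301112677 F [-0.1416 -0.0986  1.5588] w 47.0442385184556 tilt [0.002  0.0101] j [ 31.7019  20.7793  -0.8967  -0.4652 -67.9228  76.6447]
machine rel mm 80.00009205570554 -2.5138840789890384 r 80.03957984699791 ang 91.79984252250983
wrist [[282.4226 304.1631]
 [578.1888 286.3661]
 [282.8672 157.6024]
 [281.7874 228.474 ]]
side [[258.3284 176.8496]
 [328.5824 228.6913]
 [285.8859 175.8569]
 [277.5786 153.9156]]
scene [[322.5239 241.5208]
 [240.9698 235.7948]
 [315.737  280.5039]
 [319.1192 251.1652]]
```

View pics/wrist3.png

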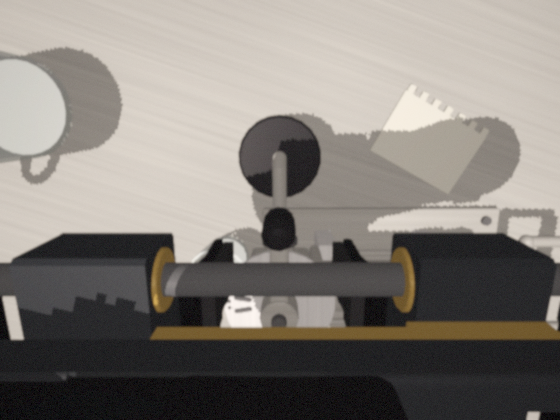

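View pics/side3.png

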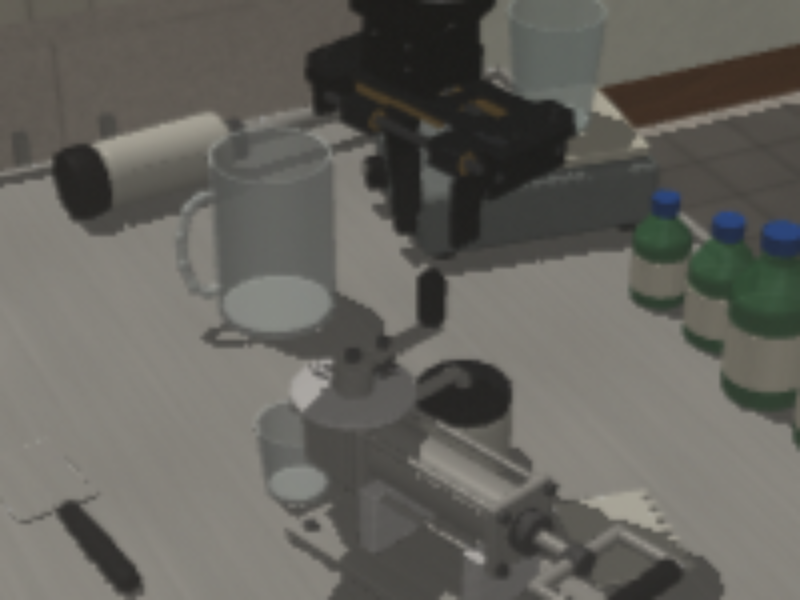

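Wrist picture: spindle hub (279,318), knob (279,225) and lid (280,156) are in one column, so the lever lies along the suction tube. Next I'll move to the handle.

Emit:
{"fn": "apply_moves", "kwargs": {"xyz": [[0, 0.044, 0.013], [0, 0.044, 0.013], [0, 0.044, 0.013], [0, 0.044, 0.013], [0, 0.044, 0.013], [0, 0.025, 0.008], [0, 0, 0], [0, 0, 0]], "twist": [0, 0, 0, 0, 0, 0, 0, 0], "claw": [0.5, 0.5, 0.5, 0.5, 0.5, 0.5, 0.5, 0.5]}}

```text
time_s: 7.3
tcp_pos: [0.5879, -0.0873, 0.2187]
ee_rot: [[-0.029, 0.313, -0.949], [0.003, -0.95, -0.313], [-1.0, -0.012, 0.026]]
wrist_force: [0.3, 0.4, 0.3]
gripper_width: 0.5
```

```bash
python3 -c "
from go import *
b=M(q,pts(1.57))[1]
st([b[0],b[1],.2]);lev()
p=cap('wrist','w4.png')
print(proj(p,M(q,pts(1.571))),proj(p,M(q,[[-.038,-.164,.085],[.038,-.164,.085]])))
for d in imaging.regions_of('handle_bar',p)[:2]: print(d['p'],d['centre'],atz(p,d['centre'],.085))
"
```

```text
t 7.3 tcp [ 0.5879 -0.0873  0.2187] az -71.75624954304745 twist needed 0.07558909673898029 F [0.3327 0.3858 0.2639] w 43.49515591169126 tilt [-0.0288  0.0028] j [  6.9639  20.6193  -4.2324  -0.3931 -66.7691 101.4489]
shift tool [ 0.0185  0.0147 -0.0035]
machine rel mm -3.008553258546487 -254.56115144766335 r 254.57892925195063 ang -179.32287633830933
[[ -69.4661  206.7712]
 [ 304.1442  196.7301]
 [ -46.1031   44.6328]
 [-185.6442   88.1552]] [[303.3701 241.2635]
 [304.9751 148.9327]]
0.64 [289.6, 197.0] [ 0.5913 -0.0891  0.085 ]
```

View pics/w4.png

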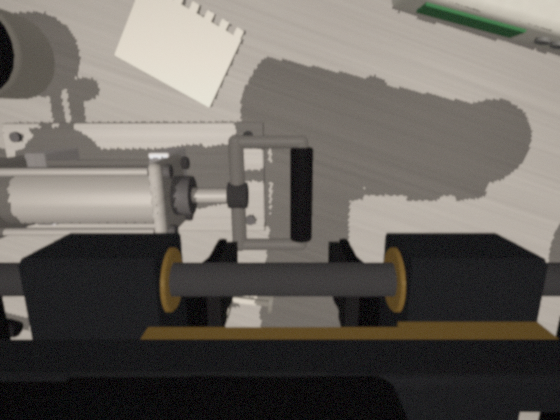

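Emit:
{"fn": "apply_moves", "kwargs": {"xyz": [[0.02, 0.013, -0.004], [0, 0, 0], [0, 0, 0]], "twist": [0, 0, 0], "claw": [0.5, 0.5, 0.5]}}

```text
time_s: 7.7
tcp_pos: [0.5964, -0.0936, 0.1989]
ee_rot: [[-0.027, 0.32, -0.947], [0.003, -0.947, -0.321], [-1.0, -0.011, 0.025]]
wrist_force: [0.3, 1.2, 0.7]
gripper_width: 0.501
```

```bash
python3 -c "
from go import *
b=M(q,pts(1.57))[1]
st([b[0],b[1],.082]);lev()
"
```

```text
t 7.7 tcp [ 0.5964 -0.0936  0.1989] az -71.31488677806325 twist needed 0.5169518617231716 F [0.2549 1.2142 0.7362] w 43.583024555198925 tilt [-0.027   0.0026] j [  6.2693  22.3375  -4.5839  -0.3514 -64.6022 102.5786]
shift tool [0.1169 0.0071 0.0003]
machine rel mm 3.095595316586597 -263.1860935092182 r 263.2042980785212 ang 179.32611801069217
```

Emit:
{"fn": "apply_moves", "kwargs": {"xyz": [[0.04, 0.005, 0], [0.035, 0, 0], [0, 0, 0], [0, 0, 0]], "twist": [0.5, 0, 0, 0], "claw": [0.5, 0.5, 0.5, 0.5]}}

```text
time_s: 8.1
tcp_pos: [0.5994, -0.0943, 0.1276]
ee_rot: [[-0.017, 0.318, -0.948], [0.002, -0.948, -0.318], [-1.0, -0.007, 0.016]]
wrist_force: [-0.2, -0.2, 0.9]
gripper_width: 0.503
```

```bash
python3 -c "
from go import *
b=M(q,pts(1.57))[1]
st([b[0],b[1],.082]);lev()
for n,x,y in [('wrist',0,0),('side',240,150)]:
    p=cap(n,n+'5.png')
    if n!='wrist':
        a=cv2.imread('pics/'+n+'5.png')[y:y+120,x:x+160];cv2.imwrite('pics/'+n+'5.png',cv2.resize(a,None,fx=5,fy=5))
"
```

```text
t 8.1 tcp [ 0.5994 -0.0943  0.1276] az -71.43665377460515 twist needed 0.39518486518127816 F [-0.2118 -0.2073  0.8722] w 43.72331417532827 tilt [-0.0174  0.0018] j [  6.2263  26.1743  -9.6688  -0.2601 -55.1364 102.4908]
shift tool [0.0456 0.0045 0.0051]
machine rel mm 5.820768363547474 -264.75366810309356 r 264.81764691648686 ang 178.7405207883011
```

View pics/wrist5.png

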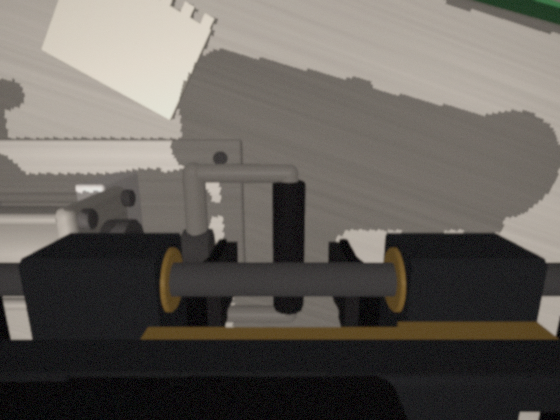

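View pics/side5.png

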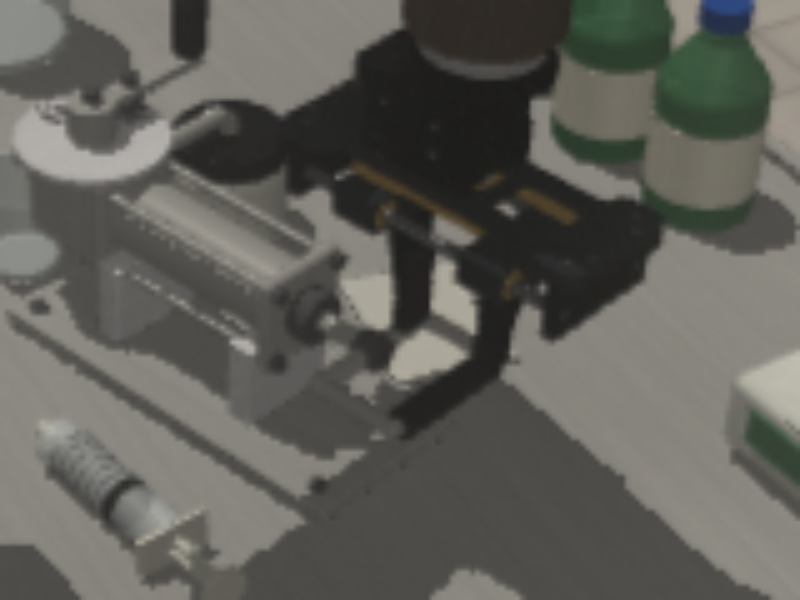

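Emit:
{"fn": "apply_moves", "kwargs": {"xyz": [[0.015, 0.004, 0.005], [0.015, 0, 0], [0.014, 0, 0], [0, 0, 0], [0, 0, 0]], "twist": [0.4, 0, 0, 0, 0], "claw": [0.5, 0.5, 0.5, 0.5, 0.5]}}

```text
time_s: 8.7
tcp_pos: [0.6021, -0.0988, 0.0941]
ee_rot: [[0.003, 0.314, -0.949], [0.002, -0.949, -0.314], [-1.0, -0.001, -0.004]]
wrist_force: [-0.6, -0.1, 0.2]
gripper_width: 0.501
```

```bash
python3 -c "
from go import *
b=M(q,pts(1.57))[1]
st([b[0],b[1],.082]);lev()
"
```

```text
t 8.7 tcp [ 0.6021 -0.0988  0.0941] az -71.71209219523794 twist needed 0.1197464445484826 F [-0.5944 -0.0603  0.214 ] w 43.58180750711634 tilt [0.0034 0.0023] j [  5.8108  28.0876 -12.0924  -0.1475 -49.6157 102.5724]
shift tool [ 0.012  -0.0009  0.007 ]
machine rel mm 6.9450528354680765 -269.8817311041399 r 269.9710772335709 ang 178.5258935034165
```

Emit:
{"fn": "apply_moves", "kwargs": {"xyz": [[0.014, -0.002, 0.007], [0.002, 0, 0], [0, 0, 0]], "twist": [0, 0, 0], "claw": [0.5, 0.5, 0.4]}}

```text
time_s: 9.0
tcp_pos: [0.5984, -0.0988, 0.0831]
ee_rot: [[0.013, 0.315, -0.949], [0.002, -0.949, -0.315], [-1.0, 0.002, -0.013]]
wrist_force: [0.2, -0.3, 0.2]
gripper_width: 0.464
```

```bash
python3 -c "
from go import *
b=M(q,pts(1.57))[1]
st([b[0],b[1],.082]);lev()
"
```

```text
t 9.0 tcp [ 0.5984 -0.0988  0.0831] az -71.63610362347447 twist needed 0.1957350163119571 F [ 0.1565 -0.26    0.2101] w 40.328810743172205 tilt [0.0129 0.0021] j [  5.8774  28.3171 -13.6839  -0.0611 -47.2525 102.5284]
shift tool [0.0011 0.0002 0.0034]
machine rel mm 3.390461150809987 -268.75955066772104 r 268.78093552543953 ang 179.27723941344226
```

Close on the bar.

Emit:
{"fn": "apply_moves", "kwargs": {"xyz": [[0.002, 0, 0.003], [0, 0, 0], [0, 0, 0], [0, 0, 0], [0, 0, 0], [0, 0, 0]], "twist": [0, 0, 0, 0, 0, 0], "claw": [0.1, 0.1, 0.1, 0.1, 0.1, 0.1]}}

```text
time_s: 9.6
tcp_pos: [0.5968, -0.0983, 0.0834]
ee_rot: [[0.016, 0.316, -0.949], [0.004, -0.949, -0.315], [-1.0, 0.001, -0.017]]
wrist_force: [-0.1, 0.5, -0.4]
gripper_width: 0.193
```

```bash
python3 -c "
from go import *
st();lev()
p=cap('side','side6.png')
a=cv2.imread('pics/side6.png')[150:270,240:400];cv2.imwrite('pics/side6z.png',cv2.resize(a,None,fx=5,fy=5))
"
```

```text
t 9.6 tcp [ 0.5968 -0.0983  0.0834] az -71.60858474154382 twist needed 0.22325389824260355 F [-0.0501  0.4693 -0.3658] w 16.782333695117302 tilt [0.0162 0.0039] j [  5.9089  28.0927 -14.0058  -0.1695 -46.9558 102.5979]
machine rel mm 2.051012640531369 -267.7259435609769 r 267.7337997124513 ang 179.56107328404627
```

View pics/side6z.png

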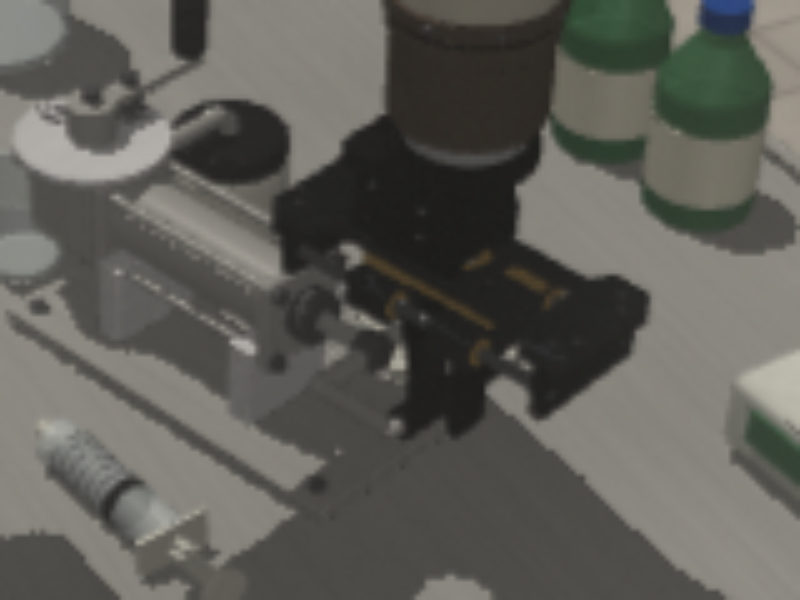

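Emit:
{"fn": "apply_moves", "kwargs": {"xyz": [[0, 0.01, 0], [0, 0.01, 0], [0, 0.01, 0], [0, 0.008, 0]], "twist": [0, 0, 0, 0], "claw": [0.1, 0.1, 0.1, 0.1]}}

```text
time_s: 10.05
tcp_pos: [0.607, -0.1291, 0.0833]
ee_rot: [[0.012, 0.316, -0.949], [0.011, -0.949, -0.316], [-1.0, -0.007, -0.015]]
wrist_force: [-3.9, 10.6, 3.7]
gripper_width: 0.196
```

```bash
python3 -c "
from go import *
st();lev()
p=cap('side','side7.png');st();lev()
a=cv2.imread('pics/side7.png')[150:270,240:400];cv2.imwrite('pics/side7z.png',cv2.resize(a,None,fx=5,fy=5))
"
```

```text
t 10.05 tcp [ 0.607  -0.1291  0.0833] az -71.55186147379563 twist needed 0.27997716599080036 F [-3.9195 10.588   3.7081] w 17.04035567703459 tilt [0.0117 0.0115] j [  2.6091  29.5199 -11.1077  -0.8324 -48.6742 106.3819]
machine rel mm 2.1847848063083486 -300.22847944217574 r 300.2364287570894 ang 179.58306174285008
t 10.1 tcp [ 0.6073 -0.1299  0.0834] az -71.57576332324287 twist needed 0.25607531654355853 F [-2.0761  6.0942  2.6684] w 17.137082110596214 tilt [0.012 0.011] j [  2.5398  29.5475 -11.0612  -0.7975 -48.6804 106.4044]
machine rel mm 2.2091029756660663 -301.1294004114996 r 301.1375033570983 ang 179.57968233489075
```

View pics/side7z.png

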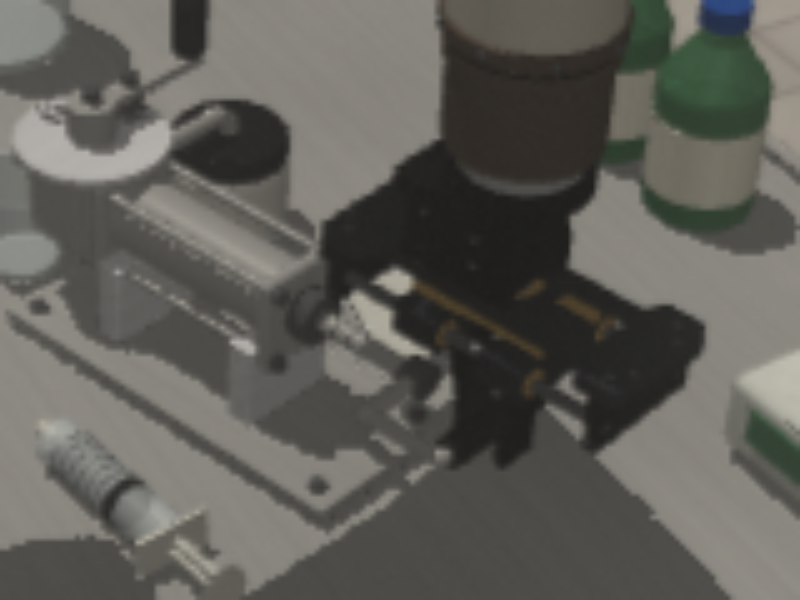

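Emit:
{"fn": "apply_moves", "kwargs": {"xyz": [[0, 0.008, 0], [0, 0.004, 0], [0, 0.001, 0]], "twist": [0, 0, 0], "claw": [0.1, 0.1, 0.1]}}

```text
time_s: 10.4
tcp_pos: [0.6099, -0.1376, 0.0834]
ee_rot: [[0.008, 0.316, -0.949], [0.018, -0.949, -0.316], [-1.0, -0.015, -0.013]]
wrist_force: [-3.1, 7.6, 3.0]
gripper_width: 0.197
```

```bash
python3 -c "
from go import *
st();lev()
for i in range(3): imaging.capture('side');lev()
"
```

```text
t 10.4 tcp [ 0.6099 -0.1376  0.0834] az -71.5850191759903 twist needed 0.24681946379612896 F [-3.0801  7.6033  3.0276] w 17.105580529608794 tilt [0.0078 0.0179] j [  1.6023  30.0197  -9.9749  -1.3347 -49.5388 107.6692]
machine rel mm 2.232022339220846 -309.1702430423564 r 309.17829986367497 ang 179.5863662788357
machine rel mm 2.2494826118173576 -309.07583116602274 r 309.0840170293324 ang 179.58300335678368
machine rel mm 2.2422083987362478 -309.0732399690298 r 309.08137304512036 ang 179.58434827820582
machine rel mm 2.2334040207556 -309.044233571233 r 309.05230365934943 ang 179.58594148416574
```

Emit:
{"fn": "apply_moves", "kwargs": {"xyz": [[0, 0.005, 0], [0, 0.002, 0]], "twist": [0, 0], "claw": [0.1, 0.1]}}

```text
time_s: 10.75
tcp_pos: [0.6108, -0.1403, 0.0834]
ee_rot: [[0.005, 0.317, -0.949], [0.023, -0.948, -0.316], [-1.0, -0.02, -0.012]]
wrist_force: [-2.7, 8.0, 3.5]
gripper_width: 0.197
```

```bash
python3 -c "
from go import *
st();lev()
p=cap('wrist','w8.png');lev()
p=cap('scene','sc8.png');a=cv2.imread('pics/sc8.png')[200:275,220:320];cv2.imwrite('pics/sc8z.png',cv2.resize(a,None,fx=8,fy=8,interpolation=cv2.INTER_CUBIC))
p=cap('side','side8.png');lev()
a=cv2.imread('pics/side8.png')[185:260,280:380];cv2.imwrite('pics/side8z.png',cv2.resize(a,None,fx=8,fy=8,interpolation=cv2.INTER_CUBIC))
g=M(q,[[0,-.077,.085],[0,-.078,.091],[0,-.084,.091]]);print((proj(p,g)-[280,185]+.5)*8)
for d in imaging.regions_of('mark_band',p)[:2]: print(d['p'],d['centre'])
"
```

```text
t 10.75 tcp [ 0.6108 -0.1403  0.0834] az -71.54269866122262 twist needed 0.28913997856381 F [-2.7402  7.9813  3.5334] w 17.13949006116303 tilt [0.0048 0.0225] j [  1.2063  30.2394  -9.4333  -1.6771 -50.0346 108.3184]
machine rel mm 2.2592372927128235 -312.09382069238643 r 312.1019978588991 ang 179.58524490971493
machine rel mm 2.22978178788219 -312.099080010315 r 312.10704521062416 ang 179.59065912009842
machine rel mm 2.280928635822452 -312.07762107236005 r 312.0859564440945 ang 179.58124117727763
[[198.1048 237.2193]
 [200.9593 224.6049]
 [213.9847 232.3571]]
0.87 [322.2, 232.9]
```

View pics/side8z.png

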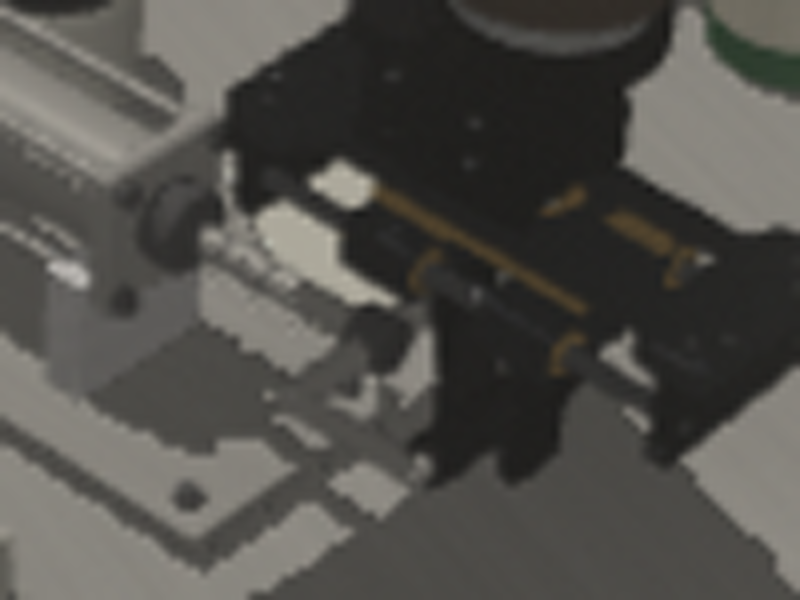

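View pics/w8.png

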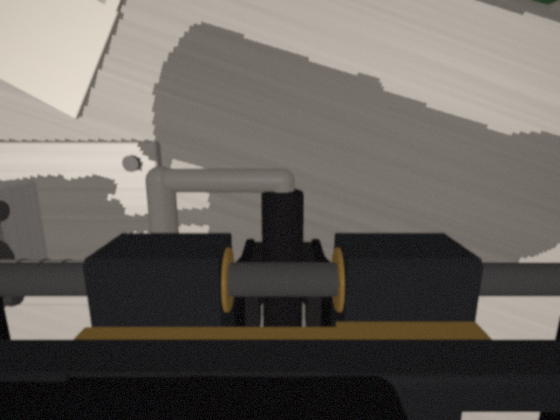

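View pics/sc8z.png

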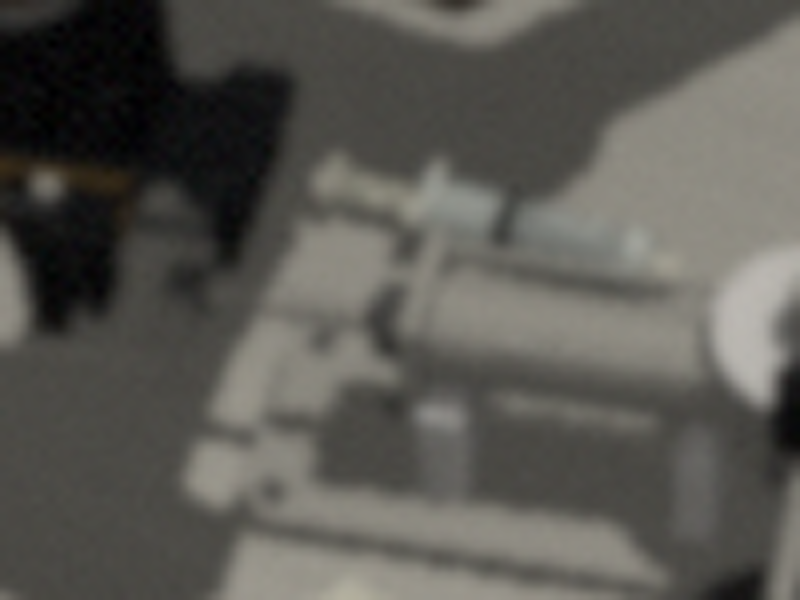

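```bash
python3 -c "
import cv2,numpy as np
L=[]
for n in ['side0','side6','side7','side8']:
    a=cv2.imread(f'pics/{n}.png')[203:233,293:333];L.append(cv2.resize(np.clip(a*1.6,0,255).astype('uint8'),None,fx=10,fy=10,interpolation=cv2.INTER_NEAREST))
cv2.imwrite('pics/cmp.png',np.vstack([np.hstack(L[:2]),np.hstack(L[2:])]))
"
```

```text
(no output)
```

View pics/cmp.png

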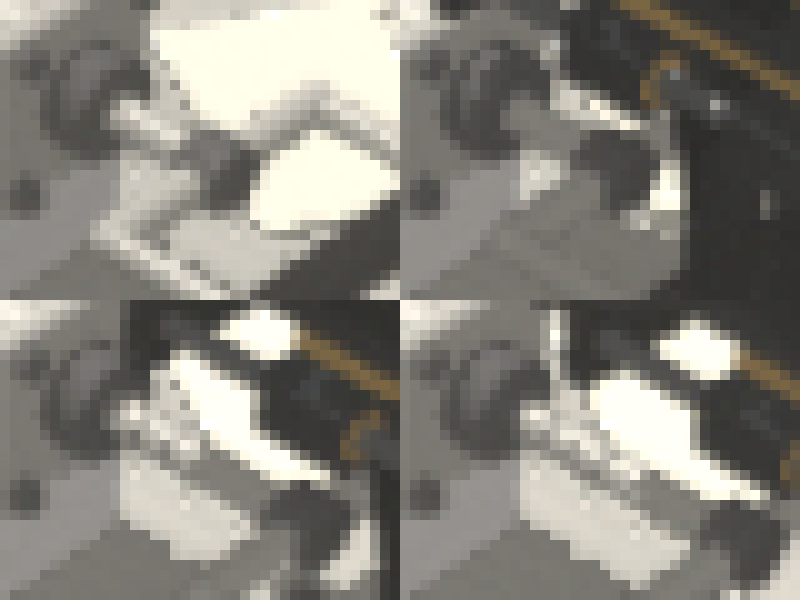

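```bash
python3 -c "
from go import *
p=imaging.capture('side')
from scipy.ndimage import map_coordinates
d=np.arange(-6,42,1.5)
for h,dx in [(.085,0),(.089,-.003),(.085,-.005)]:
  uv=proj(p,M(q,np.c_[0*d+dx,-.077-d*1e-3,0*d+h]))
  print('h',h,dx); print('d  ',d)
  for n in ['side7','side8']:
    g=cv2.imread(f'pics/{n}.png').astype(float).mean(2)
    print(n,np.round(map_coordinates(g,[uv[:,1],uv[:,0]],order=1)).astype(int))
"
```

```text
h 0.085 0
d   [-6.  -4.5 -3.  -1.5  0.   1.5  3.   4.5  6.   7.5  9.  10.5 12.  13.5
 15.  16.5 18.  19.5 21.  22.5 24.  25.5 27.  28.5 30.  31.5 33.  34.5
 36.  37.5 39.  40.5]
side7 [ 52  57  67  79  94 106 113 112 107 100 101 108 111 113 110  99  92 101
 110 113 113 110 101  89  80  78  77  77  78  77  77  77]
side8 [ 49  49  52  58  75  96 111 112 112 109 103  95 101 109 114 115 110 102
  99 106 111 114 113 107 101 103 109 114 114 114 114 106]
h 0.089 -0.003
d   [-6.  -4.5 -3.  -1.5  0.   1.5  3.   4.5  6.   7.5  9.  10.5 12.  13.5
 15.  16.5 18.  19.5 21.  22.5 24.  25.5 27.  28.5 30.  31.5 33.  34.5
 36.  37.5 39.  40.5]
side7 [ 51  50  52  57  66  78  98 113 119 119 115 107 107 113 117 118 117 108
 102 109 117 120 121 114 106  93  82  78  78  78  78  77]
side8 [ 52  49  49  49  52  57  82 105 117 119 118 115 109 104 107 116 121 123
 114 104 104 114 119 122 121 114 107 107 117 122 120 119]
h 0.085 -0.005
d   [-6.  -4.5 -3.  -1.5  0.   1.5  3.   4.5  6.   7.5  9.  10.5 12.  13.5
 15.  16.5 18.  19.5 21.  22.5 24.  25.5 27.  28.5 30.  31.5 33.  34.5
 36.  37.5 39.  40.5]
side7 [48 46 49 55 62 69 72 73 74 79 75 71 76 84 91 92 87 85 84 82 85 87 93 91
 84 82 83 84 83 85 88 89]
side8 [49 47 47 47 48 51 55 63 71 79 83 83 79 82 86 89 87 88 90 88 87 85 89 87
 81 78 80 86 86 90 96 96]
```

```bash
python3 -c "
from go import *
from scipy.ndimage import map_coordinates
ps=[imaging.capture('side') for i in range(3)]; lev()
p=ps[0]
avg=np.mean([x['pixels'].astype(float) for x in ps],0).mean(2)
d=np.arange(-4,60,1.)
print(d.astype(int))
for n in ['side0','side6','side7','side8','now']:
    g=avg if n=='now' else cv2.imread(f'pics/{n}.png').astype(float).mean(2)
    acc=0
    for h,dx in [(.085,0),(.087,-.001),(.089,-.003),(.087,-.003)]:
        uv=proj(p,M(q,np.c_[0*d+dx,-.077-d*1e-3,0*d+h])); acc=acc+map_coordinates(g,[uv[:,1],uv[:,0]],order=1)/4
    print(n,np.round(acc).astype(int))
"
```

```text
machine rel mm 2.27685016579042 -312.07093069385974 r 312.07923646216716 ang 179.5819809613498
[-4 -3 -2 -1  0  1  2  3  4  5  6  7  8  9 10 11 12 13 14 15 16 17 18 19
 20 21 22 23 24 25 26 27 28 29 30 31 32 33 34 35 36 37 38 39 40 41 42 43
 44 45 46 47 48 49 50 51 52 53 54 55 56 57 58 59]
side0 [ 57  63  71  83  93 100 106 109 111 111 110 110 110 111 112 113 112 111
 110 110 111 112 112 110 108 104  97  89  80  75  72  71  71  71  71  71
  71  71  70  68  66  63  60  56  53  51  50  49  49  49  50  55  68  85
 111 130 145 152 155 156 157 157 157 157]
side6 [ 53  58  63  68  72  74  76  76  76  76  76  76  76  76  76  76  76  76
  77  77  76  76  76  76  75  72  68  62  56  52  50  48  48  48  48  48
  48  48  47  47  46  46  45  44  44  44  43  43  43  43  44  50  65  84
 112 133 148 153 154 150 144 136 121 104]
side7 [ 54  58  63  70  79  88  97 106 111 113 113 110 107 104 103 104 107 111
 112 113 112 108 103 101  99 103 107 111 114 115 113 111 105  99  91  86
  81  79  78  78  78  78  78  77  77  77  77  77  77  77  77  77  77  77
  77  77  76  74  71  67  62  56  53  50]
side8 [ 49  50  51  54  61  70  81  95 104 111 113 113 112 110 106 103 101 101
 105 109 113 115 115 112 109 104 102 104 107 111 113 115 115 112 109 106
 104 105 108 112 114 116 116 115 114 111 107 101  94  89  85  83  82  80
  79  78  78  78  77  78  78  78  78  78]
now [ 49  50  51  54  60  70  81  95 104 111 113 114 112 111 106 103 101 101
 105 109 113 115 115 113 109 104 102 104 107 111 113 115 114 112 109 105
 104 105 108 112 115 116 116 115 114 111 106 101  94  89  85  83  82  80
  79  78  78  78  78  78  78  78  78  78]
```

Emit:
{"fn": "apply_moves", "kwargs": {"xyz": [[0, 0.0045, 0], [0, 0.002, 0]], "twist": [0, 0], "claw": [0.1, 0.1]}}

```text
time_s: 11.35
tcp_pos: [0.6116, -0.1426, 0.0834]
ee_rot: [[0.002, 0.317, -0.948], [0.027, -0.948, -0.317], [-1.0, -0.025, -0.01]]
wrist_force: [-2.3, 8.2, 2.2]
gripper_width: 0.199
```

```bash
cat > chk.py <<'E'
from go import *
from scipy.ndimage import map_coordinates
st()
ps=[imaging.capture('side') for i in range(4)]; lev()
p=ps[0]
avg=np.mean([x['pixels'].astype(float) for x in ps],0)
cv2.imwrite('pics/now.png',avg[:,:,::-1])
avg=avg.mean(2)
d=np.arange(-8,80,1.)
print(d[0],d[-1])
for n in ['side0','side6','side7','side8','now']:
    g=cv2.imread(f'pics/{n}.png').astype(float).mean(2)
    acc=0;o=.006*np.array([-.7,.7])
    for k in (.7,.9):
        uv=proj(p,M(q,np.c_[0*d+o[0]*k,-.077-d*1e-3,.085+0*d+o[1]*k])); acc=acc+map_coordinates(g,[uv[:,1],uv[:,0]],order=1)/2
    print(n,np.round(acc).astype(int))
a=cv2.imread('pics/now.png')[200:240,290:343];cv2.imwrite('pics/nowz.png',cv2.resize(np.clip(a*1.6,0,255).astype('uint8'),None,fx=15,fy=15,interpolation=cv2.INTER_NEAREST))
E
python3 chk.py
```

```text
t 11.35 tcp [ 0.6116 -0.1426  0.0834] az -71.50652168450291 twist needed 0.3253169552835118 F [-2.3395  8.2123  2.2059] w 17.347520699899874 tilt [0.0018 0.0272] j [  0.8606  30.442   -8.931   -2.015  -50.5192 108.9052]
machine rel mm 2.2610354762389733 -314.4551379465597 r 314.46326663445876 ang 179.588031671361
-8.0 79.0
side0 [ 59  55  52  51  52  55  59  67  79  92 104 106 108 109 109 109 107 107
 108 110 111 111 109 108 108 108 110 110 109 107 103  98  89  79  72  70
  71  72  72  71  71  72  71  69  69  67  64  60  56  53  50  50  49  49
  49  50  51  56  77 105 131 147 151 154 157 157 157 157 157 158 158 157
 155 150 143 134 123 111 100  97 101 108 114 108  97  83  67  53]
side6 [ 48  46  45  46  48  52  56  62  67  72  75  75  76  76  76  76  77  77
  76  76  76  76  77  77  76  76  76  76  77  76  73  69  63  57  51  49
  48  48  48  48  47  48  48  48  47  47  46  45  45  44  44  44  43  43
  43  43  45  51  76 106 134 150 152 154 154 146 134 123 107  85  67  57
  51  46  39  34  34  32  31  31  31  31  31  31  31  31  31  31]
side7 [ 59  54  50  49  50  52  55  61  68  76 
[... 460 characters left out ...]
 108 111
 113 113 111 107 102 101 102 105 110 112 113 113 113 113 112 107  97  90
  88  87  84  82  81  80  78  78  77  77  77  78  78  78  78  78  78  77
  77  77  77  75  69  63  57  53  51  50  50  51  51  51  50  50]
now [ 60  55  51  50  51  53  55  57  60  63  66  70  76  84  93 101 106 109
 112 115 116 114 108 103 101 103 109 113 114 113 111 109 106 106 107 110
 112 114 115 115 110 105 100  98 100 104 109 111 112 112 113 114 113 113
 113 114 112 108  98  91  85  81  79  78  77  78  78  78  78  77  77  77
  77  77  77  77  76  75  71  65  59  53  50  50  51  52  52  52][ WARN:0@6.149] global loadsave.cpp:1063 imwrite_ Unsupported depth image for selected encoder is fallbacked to CV_8U.
```

View pics/nowz.png

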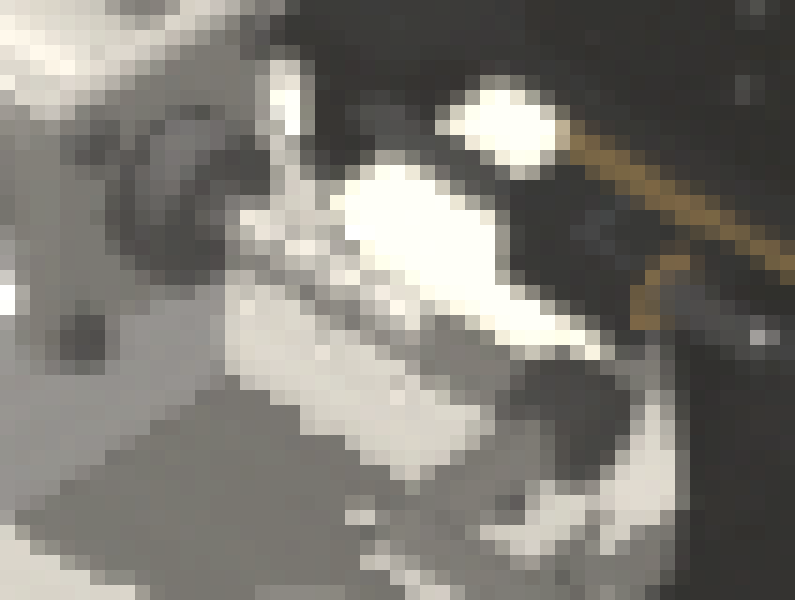

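```bash
python3 - <<'E'
from go import *
p=imaging.capture('side')
c,s=np.cos(q[2]),np.sin(q[2])
def hit(u,v):
    o,d=ray(p,(u,v)); f=lambda w:np.array([c*w[0]+s*w[1],-s*w[0]+c*w[1],w[2]])
    o=f(o-np.array([q[0],q[1],.085]));d=f(d)
    A=d[0]**2+d[2]**2;B=o[0]*d[0]+o[2]*d[2];C=o[0]**2+o[2]**2-.006**2
    D=B*B-A*C
    if D<0: return None
    t=(-B-np.sqrt(D))/A; h=o+t*d
    lat=B/np.sqrt(A)
    return (-h[1]-.077)*1e3, np.degrees(np.arctan2(h[2],-h[0]))
G={n:cv2.imread(f'pics/{n}.png').astype(float).mean(2) for n in ['side0','side7','side8']}
G['now']=p['pixels'].astype(float).mean(2)
L=[]
for v in range(205,232):
    for u in range(296,325):
        h=hit(u,v)
        if h and -5<h[0]<20 and 20<h[1]<85: L.append((h[0],h[1],u,v)+tuple(G[n][v,u] for n in G))
L=np.array(sorted(L));print('d ang u v side0 side7 side8 now');print(np.round(L,1))
E
```

```text
d ang u v side0 side7 side8 now
[[ -4.4  41.4 302.  213.   50.   47.7  48.7  48.7]
 [ -3.9  78.9 303.  212.   49.7  47.7  47.7  48.7]
 [ -1.7  54.8 303.  213.   55.   53.3  48.7  53.3]
 [ -0.2  32.3 303.  214.   65.   59.3  48.7  58.3]
 [  0.7  68.6 304.  213.   79.3  65.   51.   57.7]
 [  2.7  45.8 304.  214.  105.3  84.3  60.   65.7]
 [  3.   84.1 305.  213.  123.3  97.3  86.   76. ]
 [  4.   22.9 304.  215.   88.   89.3  58.   56. ]
 [  5.3  59.2 305.  214.  121.3 123.3 120.7  84.7]
 [  6.9  36.8 305.  215.  102.3 106.  102.7  92. ]
 [  7.7  73.4 306.  214.  142.3 149.  149.7 144.7]
 [  9.7  50.1 306.  215.  110.  112.7 115.7 114. ]
 [ 11.1  27.6 306.  216.   93.7  68.3  96.3  97.3]
 [ 12.2  63.6 307.  215.  134.7 111.7 126.  142. ]
 [ 14.   41.2 307.  216.  105.7 105.7  86.7 109.3]
 [ 14.5  78.3 308.  215.  142.3 143.3 115.3 134.7]
 [ 16.7  54.5 308.  216.  114.7 120.  116.3 101. ]
 [ 18.2  32.2 308.  217.   97.7 102.  100.3 100. ]
 [ 19.1  68.2 309.  216.  138.7 144.  146.  143. ]]
```

Against the home picture, the pixels right at the nut face are bright again: light rod shows behind the band, where at 44 mm they were fully dark. The collar position (47.0 mm) and tool displacement (46.7 mm) agree. Last check: lever and stability.

```bash
python3 - <<'E'
from go import *
L=[]
for n,(x,y) in {'side':(220,130),'scene':(280,200)}.items():
    p=cap(n,n+'9.png'); a=cv2.imread(f'pics/{n}9.png')[y:y+75,x:x+100]; a=cv2.resize(a,None,fx=4,fy=4,interpolation=cv2.INTER_CUBIC)
    k=pts(1.571)[3]; uv=(proj(p,M(q,[k-[0,0,.022],k+[0,0,.021]]))-[x,y]+.5)*4; cv2.polylines(a,[np.int32(uv)],False,(0,0,255),1); L.append(a)
cv2.imwrite('pics/lev9.png',np.hstack(L)); st(); lev()
E
```

```text
t 11.7 tcp [ 0.6116 -0.1426  0.0833] az -71.50542987878102 twist needed 0.3264087610054105 F [-2.4621  8.7322  3.4685] w 17.141667865820633 tilt [0.0019 0.027 ] j [  0.8654  30.439   -8.9436  -2.0035 -50.5037 108.8945]
machine rel mm 2.265495299441145 -314.46242245686193 r 314.4705830541065 ang 179.5872286662676
```

View pics/lev9.png

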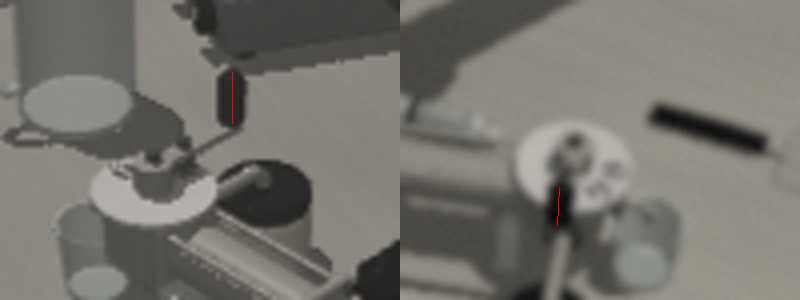

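The knob stands where the inlet notch should put it in both views (red line on the knob, about 278,154 in side and 319,251 in scene), over the suction tube. The rod is steady at about 46.7 mm with roughly 9 N on the wrist, so I'm handing in.

```bash
python3 -c "
from go import *
print(job.finish_job()); st(); lev()"
```

```text
the job is handed in; nothing more can be done
None
the job is handed in; nothing more can be done
```

The doser is drawn for one dose and the job is handed in, with the gripper still holding the handle at the mark. I turned the lever first, gripping the knob and swinging it from about 24° to the inlet notch. I then released it, took hold of the stirrup bar and drew the rod straight out.

**Lever:** after the pull, the knob stands at the inlet notch position over the suction tube in both the side and scene pictures.

**Rod:** the tool had moved 46.7 mm and the rod collar about 47.0 mm, with the rings in agreement. The position was steady, with about 9 N on the wrist.

**Band:** this was the weakest check, because the side camera shows only about 3 mm of rod per pixel. Just outside the nut the picture shows light rod behind the band, so the band is out. Its outer edge, however, read 2–3 mm closer to the nut than the other measures imply. I put that down to resolution and went by the other measures.

**Other checks:** I did not measure the other things on the bench again at the end, but I saw no contact with them. The job took about 12 s of the 50 s.

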